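# Show a varnished panel under the inspection stand's hold-to-run lamp

## Task

Slide the tallest test panel up out of the slotted wooden rack and stand it on the ledge of the grey inspection stand, about in the middle, leaning back against the rest with its painted side facing the footlight, and let go of it. Then press the stand's spring-return lever dial down, past its first two clicks, to the third, and hold it there against the spring so that the lamp stays on: finish while you are still holding it down. Leave the shorter panels in the rack and everything else on the table where they are.

Things in the scene. Friction and masses are not known exactly. Their poses are not given: they have to be found in the camera images.
- panel: the tallest of the four painted panels in the rack: a flat wooden board 9 thick (x), 120 wide (y), 140 high (z), 0.09 to 0.15 kg. Origin: centre of its lower edge; z up along its height, x through its thickness. The -x face is the painted one (white with brush strokes), the +x face bare wood. At the start it stands upright in one of the four slots, -x face towards the robot (mm)
- rack: fixed slotted wooden rack, 196 (x) by 110 (y) by 55 high. Origin: centre of its underside. Four slots run along its y, at x = -66, -22, 22 and 66, each 12 wide, from the top down to the rack's floor 10 above the table, on which the panels stand, their x axes along the rack's x. Which panel stands in which slot varies (mm)
- stand: fixed grey inspection stand on a base plate 12 thick (x -115 to 85, y -185 to 120). Origin: on the table below the foot of the panel rest (rest_foot); x to the back, y to the left as seen from the robot, z up. Footlight in front, up to 55 high, x -112 to -68. Switch housing at the right, 112 high, x -52 to 60, y -175 to -115. Struts behind the rest up to 90 high (mm)
- rest_foot (a point): middle of the line where the front face of the panel rest meets the ledge, 40 above the table, over the stand's origin; axes as stand. The rest is a plate 150 wide, 85 high, 6 thick, its top leaning back (+x) by 0.175 rad. The ledge, square to it, runs 16 forward to an upturned lip 12 high, 6 thick: a 9 mm panel has 7 mm of play (mm)
- footlight (a point): middle of the white lamp tube of the stand's footlight, 85 mm in front of the foot of the rest and 32 mm above the table. Axes as stand
- dial (a joint): angle (rad) of the black lever dial on the right (-y) flank of the switch housing. 0 = off, lever towards the robot and 25 degrees up. Pressing its grip down turns it up through clicks at 0.35, 0.70 and 1.05 (third; counts from 0.97); stop at 1.11. Let go, it springs back to 0 from anywhere. Force at the grip: 4 N at 0 rising to 8 N at the third click, up to 3 N more to pass a click
- dial_grip (a point): middle of the dial's grip, a round black bar 14 across and 52 long, lying along the stand's y, 65 from the dial's axis; moves with the dial. In the stand's frame the dial's axis runs along y at x = -5, z = 80; this point is at y = -213, at 0 rad x = -64, z = 107, at the third click x = -58, z = 43. The bar is free above, below, in front, behind and at its right end (mm)
- panel_low1: a shorter panel in the rack, 9 thick, 120 wide, 100 high, origin at the centre of its lower edge; stays there
- panel_low2: a shorter panel in the rack, 9 thick, 120 wide, 100 high, origin at the centre of its lower edge; stays there
- panel_low3: a shorter panel in the rack, 9 thick, 100 wide, 90 high, origin at the centre of its lower edge; stays there
- tub: empty white plastic tub, 90 across and 80 high, origin under its centre; stays where it is
- paint_tall: tall paint bottle, 54 across and 170 high, origin under its centre; stays where it is
- paint_jar: paint jar, 72 across and 85 high, origin under its centre; stays where it is
- brush: paint brush lying on the table, 210 long; stays where it is
- towel_roll: standing roll of paper towel, 110 across and 220 high, origin under its centre; stays where it is
Mind the look-alikes: they are no part of the job. Leave any pink or purple look-alike of the panel alone.

How it is judged:
By the outcome, as a careful person would: the job done as asked, in the order asked, and still so for the second after the job is handed in, while the arm keeps its last pose, push and grip.
It also fails if it takes over 61 s, if anything falls off the work surface, if the arm or the gripper's body presses on something with over 40 N, if the wrist force passes 120 N, or if a joint passes its speed limit or range.

## Robot

A 7-joint arm with a two-finger parallel gripper is mounted at the origin on the work surface. World frame = base frame: x ahead of the robot, y to its left, z up, the work surface at z = 0. Lengths are in m, angles in rad, forces in N, time in s.
With the tool pointing down it reaches from about 0.425 to 0.875 m from the base axis. Payload 4.7 kg.
Tool frame: the origin (TCP) lies midway between the tips of the shut fingers; the grasp point (between the pads) lies 19 mm behind it; z points along the fingers, y is the line along which they close (so a half turn about z gives the same grasp; the last joint's range is limited). The gripper opens to 85 mm and grips with 20 to 120 N. Pads are 22 mm wide; open, the fingers measure 114 mm over their backs; the gripper's body (76 mm by 85 mm) begins 54 mm behind the grasp point. The pads swing forward as they close: fully open they stand 13 mm farther back than shut.
Start: joints at [-1.152, 0.321, -0.07, 1.45, 0.023, 1.371, -0.057], TCP at [0.256, 0.597, 0.231] pointing down, gripper open.
Joint ranges: [-2.86, 2.86], [-0.3, 2.09], [-1.38, 1.24], [0.06, 2.45], [-1.56, 4.7], [0.09, 2.05], [-2.69, 2.69]. Speed limits (rad/s): [2.57, 2.57, 3.14, 3.14, 3.14, 3.14, 3.14].

## Interface

Orientations are given as a unit quaternion [x, y, z, w].
In Python, from station import manip gives the robot as it stands. The module is installed in compiled form; this text tells all that it offers.
- The arm moves only by the tool move_arm, never from a script. Its argument "commands" is one flat list of numbers, 5 for each row, row after row: the shift along the tool's x, y, z in mm, then the turn about the tool's z in degrees, then the finger opening in mm, from 0 to 85.4. A call has 1 to 10 rows; each row shifts and turns the commanded pose from where the row before left it, along the tool's axes as they then stand; what a row does not reach is not made up. A row lasts 1/12 s, in which the tool goes at most 41.7 mm and 7.16 degrees, less where a joint would pass 70% of its speed; a pose out of reach is approached as far as the arm can. A call with a gripper value outside its range is refused whole. The fingers move at their own pace and stop on an object; "grip_force" is the grip in N (left out, the last holds). Time passes only in rows, so rows that do not move let the fingers close. It gives the time, the measured TCP pose, the force, the opening and the grip force at its end, in the units of the state.
- manip.get_state(): the state, without advancing time (a new reading comes with each control period).
- manip.snapshot(name): name is "scene" or "top" or "wrist"; returns the picture (384x512x3 uint8, blue, green, red); there is no depth.
- manip.camera_params(name): a dict with "mtx" (3x3 intrinsics, pixels), "k1" (the pictures are not rectified: a ray, as slopes to the right and down, at radius r is drawn at 1 + k1 r^2 times it, then the intrinsics apply), "position" and "rotation" of the camera in the world. Camera axes: x right, y down, z forward; pixel columns grow to the right and rows downward; lengths in m; the calibration is good to about 2 mm. A picture is of the moment at which its call begins: read the wrist's pose just before it. camera_params takes no time and is no camera call; for the wrist camera it gives the pose at the moment of the call.
- manip.job_done(): hands the job in; it is judged then, once.
Trained networks look in the newest picture that a camera, given by its name, has taken for a name from the list of things; names that differ only in an ending like _2 or _b are one class to them, and where a whole thing is asked for, a point or a joint stands for the part that bears it (a point fixed in the world has none). Each returns a list of dicts, best first, with "confidence" (0 to 1); they miss things now and then, are a little off and sometimes report something else, mostly with a low value. They report only what shows in the picture. A call takes as long as a camera call. They do not tell look-alikes from the thing itself.
- manip.silhouettes(name, camera): "pixels" (384x512 bool, what is visible of it).
- manip.tip_of(name, camera): "xyz" ([x, y, z] in m, in world coordinates, good to about 4 mm: a listed point, or the origin of a listed thing).
The state is a dict: "time_s": time; "joints": joint angles; "joint_vel": joint speeds; "effort": joint torques, N m; "eef_pos": TCP position; "tool_rot": TCP orientation; "force": force on the tool from outside, world axes, zero at the start; "ft_torque": the same for the moment, N m; "opening": finger opening in m; "grip_force": force on a finger pad.
Only numpy, scipy, OpenCV 4.12 (cv2) and the standard library are available. Lean on these libraries where they do the work, as an engineer would, in place of code of your own. Each camera call takes 0.05 s, during which the arm holds its last target. There are 200 camera calls.

## Working session

There is one attempt and no reset: what is moved stays moved. The work goes in short steps, Python scripts to look and compute and a tool call to move; the robot and the scene stay as the last step left them, time stands still between calls to the robot, and variables do not carry over. Pictures are saved under pics/ and viewed, at most 11 in all, crops included, and the job is handed in when it is done.

Besides the shell and the picture viewer there is one more tool, called after "Emit:" as name(argument=value, ...) on one line, values as JSON. move_arm: Moves the arm, as the interface text tells. Its arguments: {"type":"object","properties":{"commands":{"type":"array","items":{"type":"number"}},"grip_force":{"type":"number"}},"required":["commands"]}

```bash
mkdir -p pics; cat > h.py <<'E'
import numpy as np, cv2
from station import manip
from scipy.spatial.transform import Rotation as R
np.set_printoptions(precision=4,suppress=True)
def cam(n):
    p=manip.camera_params(n); Rm=np.array(p["rotation"]); 
    if Rm.shape!=(3,3): Rm=R.from_quat(Rm).as_matrix()
    return np.array(p["mtx"]),p["k1"],np.array(p["position"]),Rm
def proj(n,P):
    K,k,t,Rm=cam(n); c=(np.atleast_2d(P)-t)@Rm; s=c[:,:2]/c[:,2:]
    s=s*(1+k*(s**2).sum(1,keepdims=True)); return s@K[:2,:2].T+K[:2,2]
def ray(n,uv):
    K,k,t,Rm=cam(n); d=(np.atleast_2d(uv)-K[:2,2])/np.diag(K)[:2]; s=d.copy()
    for _ in range(20): s=d/(1+k*(s**2).sum(1,keepdims=True))
    return t,np.c_[s,np.ones(len(s))]@Rm.T
def onz(n,uv,z):
    t,d=ray(n,uv); return t+d*((z-t[2])/d[:,2:])
E
python3 - <<'E'
from h import *
a=manip.snapshot("scene"); b=manip.snapshot("top")
cv2.imwrite("pics/s0.png",a); cv2.imwrite("pics/t0.png",b)
for n in("scene","top"): print(n,manip.camera_params(n))
for n in("scene","top"):
  for o in("panel","rack","stand","rest_foot","footlight","dial_grip","panel_low1","panel_low2","panel_low3","tub","paint_tall","paint_jar","towel_roll"):
    print(n,o,[(np.round(q["xyz"],3),round(q["confidence"],2),proj(n,q["xyz"]).round()) for q in manip.tip_of(o,n)])
print(manip.get_state())
E
```

```text
scene {'mtx': array([[387.9667,   0.    , 256.6988],
       [  0.    , 387.9667, 195.7308],
       [  0.    ,   0.    ,   1.    ]]), 'k1': -0.06893708102943336, 'position': array([1.1517, 0.0492, 1.0511]), 'rotation': array([ 0.6156,  0.7347, -0.2155, -0.1864])}
top {'mtx': array([[360.6708,   0.    , 252.8623],
       [  0.    , 360.6708, 186.0373],
       [  0.    ,   0.    ,   1.    ]]), 'k1': -0.013208298096204616, 'position': array([ 0.3053, -0.0632,  1.2181]), 'rotation': array([-0.7005,  0.7072, -0.0693,  0.066 ])}
scene panel [(array([0.721, 0.369, 0.003]), 0.92, array([[391., 289.]])), (array([0.256, 0.291, 0.   ]), 0.79, array([[367., 159.]])), (array([0.514, 0.317, 0.013]), 0.62, array([[375., 222.]])), (array([ 0.539, -0.24 ,  0.109]), 0.28, array([[193., 185.]]))]
scene rack [(array([ 0.537, -0.035,  0.032]), 0.31, array([[261., 208.]]))]
scene stand [(array([ 0.621, -0.04 , -0.   ]), 0.59, array([[255., 237.]]))]
scene rest_foot [(array([ 0.619, -0.038,  0.041]), 0.59, array([[256., 230.]]))]
scene footlight [(array([ 0.539, -0.03 ,  0.037]), 0.59, array([[263., 208.]])
[... 2545 characters left out ...]
0.001]), 0.66, array([[340., 145.]]))]
top towel_roll [(array([ 0.574, -0.486,  0.001]), 0.87, array([[373., 176.]])), (array([0.557, 0.312, 0.01 ]), 0.21, array([[141., 182.]]))]
{'time_s': 1.4, 'joints': array([-1.1519,  0.321 , -0.0701,  1.4505,  0.0226,  1.3708, -0.0569]), 'joint_vel': array([-0.0005,  0.0004, -0.0003, -0.0008, -0.0001, -0.0017,  0.0014]), 'effort': array([ -0.0002, -49.3387,  -0.3816, -31.4572,   0.0133,   0.0014,
        -0.    ]), 'eef_pos': array([0.256 , 0.5975, 0.2314]), 'tool_rot': array([0.201 , 0.9796, 0.0001, 0.    ]), 'force': array([-0.1816,  0.5176,  0.9846]), 'ft_torque': array([ 0.0205,  0.0113, -0.0065]), 'grip_force': 0.0, 'opening': 0.08521556504790714}
```

View pics/s0.png

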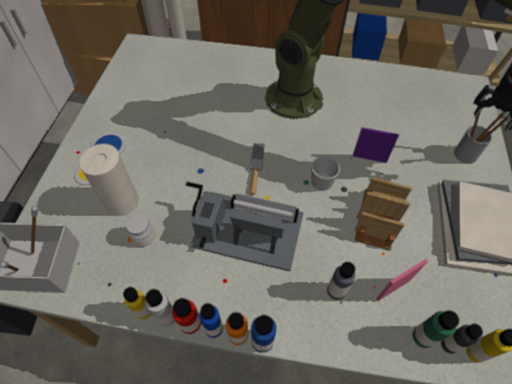

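View pics/t0.png

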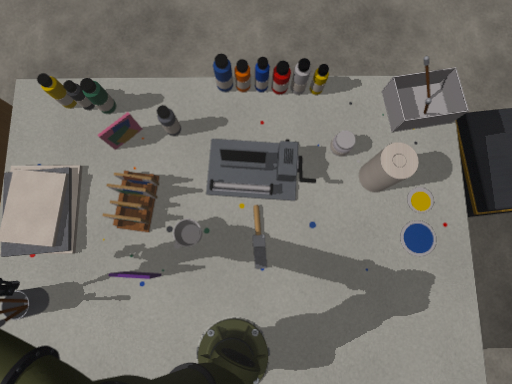

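Candidates for the panel are the four rack panels (top view about (133,219), (133,207), (140,195), (141,182)), the purple one (135,273) and the pink one (121,131). The last two are look-alikes. I'll check the rack in a crop.

```bash
python3 - <<'E'
from h import *
a=cv2.imread("pics/s0.png")[165:260,340:425]; b=cv2.imread("pics/t0.png")[160:245,90:170]
cv2.imwrite("pics/c0.png",np.hstack([cv2.resize(a,(400,447),interpolation=3),cv2.resize(b,(400,447),interpolation=3)]))
for n in("scene","top"):
  for x,y in((.429,.338),(.470,.332),(.513,.316),(.557,.311)):
    u=np.array([.977,-.213]);v=np.array([.213,.977])
    for h in(.10,.15):
      print(n,x,h,proj(n,[[*(np.array([x,y])+s*.06*v),h] for s in(-1,1)]).round().tolist())
for n in("scene","top"):
  for o in("stand","rack"):
    m=manip.silhouettes(o,n); print(n,o,[(q["confidence"],q["pixels"].sum(),np.argwhere(q["pixels"]).mean(0)) for q in m])
E
```

```text
scene 0.429 0.1 [[370.0, 178.0], [409.0, 191.0]]
scene 0.429 0.15 [[374.0, 169.0], [415.0, 181.0]]
scene 0.47 0.1 [[368.0, 189.0], [408.0, 202.0]]
scene 0.47 0.15 [[372.0, 179.0], [413.0, 193.0]]
scene 0.513 0.1 [[362.0, 200.0], [403.0, 214.0]]
scene 0.513 0.15 [[367.0, 191.0], [408.0, 205.0]]
scene 0.557 0.1 [[360.0, 213.0], [401.0, 227.0]]
scene 0.557 0.15 [[364.0, 204.0], [407.0, 218.0]]
top 0.429 0.1 [[141.0, 221.0], [104.0, 213.0]]
top 0.429 0.15 [[136.0, 219.0], [97.0, 211.0]]
top 0.47 0.1 [[143.0, 207.0], [106.0, 200.0]]
top 0.47 0.15 [[138.0, 205.0], [100.0, 197.0]]
top 0.513 0.1 [[149.0, 194.0], [112.0, 186.0]]
top 0.513 0.15 [[144.0, 191.0], [106.0, 183.0]]
top 0.557 0.1 [[151.0, 180.0], [115.0, 173.0]]
top 0.557 0.15 [[147.0, 177.0], [109.0, 169.0]]
scene stand [(0.93, np.int64(6740), array([227.424 , 245.3999])), (0.5, np.int64(2568), array([178.6822, 108.8886]))]
scene rack [(0.59, np.int64(360), array([239.6194, 374.5694]))]
top stand [(0.84, np.int64(5207), array([169.5539, 253.9047]))]
top rack [(0.58, np.int64(1211), array([206.3988, 136.45  ]))]
```

View pics/c0.png

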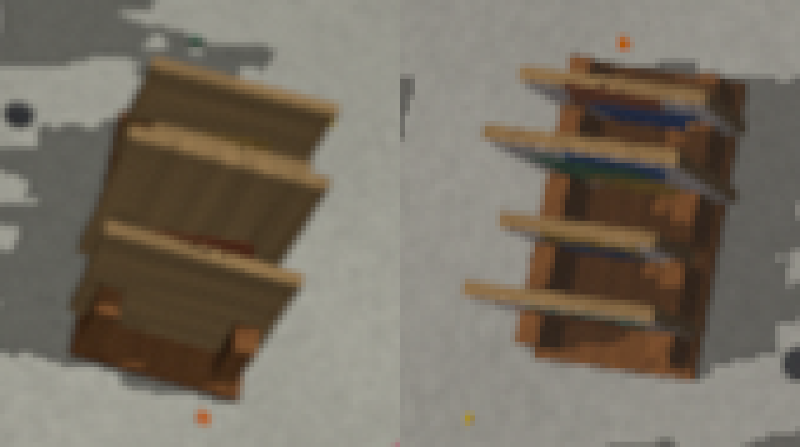

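The top view crop shows the second board from the top, around (107,185)–(146,190). Its top edge matches a height of 0.15 m at (0.513, 0.316), while the other three match about 0.10 m. So the tall panel is in the third slot. I'll move above it.

Emit:
move_arm(commands=[-20,-9,-3,0,85,-35,-16,-5,3,85,-35,-16,-5,0,85,-35,-16,-5,0,85,-36,-16,-5,0,85,-36,-16,-5,0,85,-36,-16,-5,0,85,-36,-16,-5,0,85,-35,-15,-2,0,85,-30,-10,0,0,85])

```text
time_s: 2.43
eef_pos: [0.4958, 0.318, 0.2726]
tool_rot: [0.228, 0.974, 0.0, 0.001]
force: [1.1, 0.4, 0.2]
opening: 0.0852
grip_force: 0.0
```

Emit:
move_arm(commands=[0,0,0,7,60,0,0,0,7,60,0,0,0,7,60,0,0,0,7,60,0,0,0,7,60,0,0,0,7,60,0,0,0,7,60,0,0,0,7,60,0,0,0,7,60,0,0,0,7,60])

```text
time_s: 3.27
eef_pos: [0.4937, 0.3211, 0.2715]
tool_rot: [0.746, 0.666, 0.0, -0.0]
force: [0.4, 0.4, -0.0]
opening: 0.0602
grip_force: 0.0
```

```bash
cat >> h.py <<'E'
def tool():
    s=manip.get_state(); Rm=R.from_quat(s["tool_rot"]).as_matrix()
    y=np.degrees(np.arctan2(Rm[1,1],Rm[0,1])); return s,Rm,y
def status():
    s,Rm,y=tool(); print("t",round(s["time_s"],2),"p",s["eef_pos"],"tooly",y.round(2),"tilt",Rm[:,2],"F",s["force"].round(1),"op",round(s["opening"]*1000,1),"g",round(s["grip_force"],1),"j",s["joints"].round(2)); return s,Rm,y
def rel(p):
    s,Rm,y=tool(); print("toolshift mm",((np.array(p)-s["eef_pos"])@Rm*1000).round(1))
E
python3 - <<'E'
from h import *
status(); a=manip.snapshot("wrist"); cv2.imwrite("pics/w1.png",a)
print(manip.camera_params("wrist"))
for o in("panel","panel_low1","rack"): print(o,[(q["xyz"].round(3) if hasattr(q["xyz"],"round") else q["xyz"],round(q["confidence"],2)) for q in manip.tip_of(o,"wrist")])
E
```

```text
t 3.27 p [0.4937 0.3211 0.2715] tooly -6.54 tilt [ 0.0002  0.0002 -1.    ] F [ 0.4  0.4 -0. ] op 60.2 g 0.0 j [-0.84  0.17  0.25  1.56 -0.04  1.42 -0.7 ]
{'mtx': array([[334.5151,   0.    , 255.3989],
       [  0.    , 334.5151, 192.6582],
       [  0.    ,   0.    ,   1.    ]]), 'k1': -0.0938524829652654, 'position': array([0.5021, 0.3921, 0.4137]), 'rotation': array([ 0.988 , -0.0592, -0.0083,  0.1423])}
panel [([0.2522, 0.2924, 0.0013], 0.95), ([0.5118, 0.3166, 0.0063], 0.9), ([0.7177, 0.3746, 0.0001], 0.71)]
panel_low1 [([0.4764, 0.3342, 0.0108], 0.84), ([0.5574, 0.3088, 0.0099], 0.76), ([0.427, 0.3419, 0.013], 0.76)]
rack [([0.4897, 0.3219, 0.0018], 0.93)]
```

View pics/w1.png

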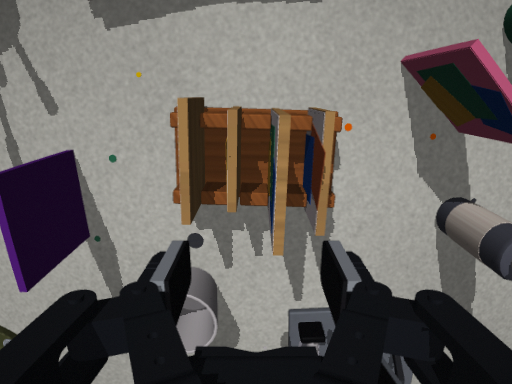

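The wrist view shows the tall panel's top edge running from about (284,114) to (280,253), with the shorter panels at columns 189, 233 and 325.

```bash
python3 - <<'E'
from h import *
a=cv2.imread("pics/w1.png").astype(int)
for r in(116,140,180,220,250): print(r,[tuple(x) for x in a[r,268:294:1]][::2])
m=[q for q in manip.silhouettes("panel","wrist")]
for q in m:
  ys,xs=np.nonzero(q["pixels"]); print(q["confidence"],xs.min(),xs.max(),ys.min(),ys.max())
P=onz("wrist",[[284,114],[280,253]],.15); print(P, np.linalg.norm(P[0]-P[1]), P.mean(0)); d=P[0]-P[1]; print(np.degrees(np.arctan2(d[1],d[0]))-90)
# rack outline
Q=onz("wrist",[[170,108],[341,116],[335,207],[174,204]],.055);print(Q)
E
```

```text
116 [(np.int64(37), np.int64(72), np.int64(122)), (np.int64(33), np.int64(58), np.int64(97)), (np.int64(76), np.int64(76), np.int64(80)), (np.int64(76), np.int64(75), np.int64(78)), (np.int64(73), np.int64(73), np.int64(76)), (np.int64(115), np.int64(119), np.int64(129)), (np.int64(64), np.int64(106), np.int64(140)), (np.int64(65), np.int64(107), np.int64(140)), (np.int64(64), np.int64(104), np.int64(139)), (np.int64(64), np.int64(106), np.int64(139)), (np.int64(65), np.int64(106), np.int64(139)), (np.int64(58), np.int64(99), np.int64(136)), (np.int64(41), np.int64(81), np.int64(137))]
140 [(np.int64(20), np.int64(41), np.int64(72)), (np.int64(18), np.int64(48), np.int64(63)), (np.int64(27), np.int64(36), np.int64(15)), (np.int64(62), np.int64(74), np.int64(48)), (np.int64(80), np.int64(79), np.int64(83)), (np.int64(85), np.int64(117), np.int64(144)), (np.int64(64), np.int64(107), np.int64(139)), (np.int64(63), np.int64(106), np.int64(139)), (np.int64(64), np.int64(107), np.int64(140)), (np.int64(65), np.int64(107), np.int64(140)), (np.int64(62), np.int64(103), np.int64(137)), (np.in
[... 1431 characters left out ...]
.int64(118), np.int64(154)), (np.int64(71), np.int64(117), np.int64(153)), (np.int64(72), np.int64(117), np.int64(153)), (np.int64(71), np.int64(116), np.int64(152)), (np.int64(72), np.int64(116), np.int64(151)), (np.int64(92), np.int64(97), np.int64(96)), (np.int64(95), np.int64(100), np.int64(101)), (np.int64(92), np.int64(97), np.int64(96)), (np.int64(91), np.int64(96), np.int64(96)), (np.int64(91), np.int64(95), np.int64(95))]
0.94 267 290 108 255
0.64 0 89 149 291
0.57 401 511 39 143
[[0.5216 0.3758 0.15  ]
 [0.5085 0.2584 0.15  ]] 0.1181627587128167 [0.5151 0.3171 0.15  ]
-6.347671205392956
[[0.4105 0.3891 0.055 ]
 [0.5891 0.3619 0.055 ]
 [0.5784 0.2609 0.055 ]
 [0.3968 0.2837 0.055 ]]
```

Emit:
move_arm(commands=[-2,10,10,1,50,0,11.5,20,0,50,0,0,25,0,50,0,0,25,0,50,0,0,25,0,50,0,0,20,0,50,0,0,15,0,50,0,0,8,0,50,0,0,0,0,50,0,0,0,0,50], grip_force=40)

```text
time_s: 4.35
eef_pos: [0.5152, 0.3163, 0.1232]
tool_rot: [0.75, 0.661, -0.0, 0.0]
force: [0.0, -0.1, 0.2]
opening: 0.0501
grip_force: 0.0
```

```bash
python3 - <<'E'
from h import *
status(); a=manip.snapshot("wrist"); cv2.imwrite("pics/w2.png",a)
m=manip.silhouettes("panel","wrist")
for q in m:
  ys,xs=np.nonzero(q["pixels"]); print(q["confidence"],xs.min(),xs.max(),ys.min(),ys.max())
rel([.515,.317,.123])
E
```

```text
t 4.35 p [0.5152 0.3163 0.1232] tooly -7.2 tilt [ 0.     -0.0003 -1.    ] F [ 0.  -0.1  0.2] op 50.1 g 0.0 j [-0.81  0.3   0.25  1.71 -0.08  1.14 -0.66]
0.76 240 268 113 352
0.62 450 511 14 117
toolshift mm [-0.  -0.8  1.6]
```

View pics/w2.png

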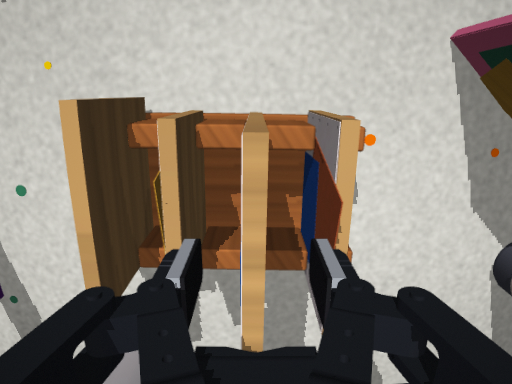

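The panel (columns 242–268, down to row 350) sits centred between the fingertips at columns 190 and 325. I'll close on it and lift.

Emit:
move_arm(commands=[0,0,0,0,4,0,0,0,0,4,0,0,0,0,4,0,0,0,0,4,0,0,0,0,4,0,0,0,0,4,0,0,0,0,4,0,0,0,0,4], grip_force=40)

```text
time_s: 5.12
eef_pos: [0.5152, 0.317, 0.1241]
tool_rot: [0.75, 0.661, 0.001, 0.0]
force: [-1.1, -0.6, 5.7]
opening: 0.0081
grip_force: 40.0
```

Emit:
move_arm(commands=[0,0,-4,0,4,0,0,-10,0,4,0,0,-15,0,4,0,0,-20,0,4,0,0,-20,0,4,0,0,-20,0,4,0,0,-20,0,4,0,0,-20,0,4,0,0,-15,0,4,0,0,-5,0,4])

```text
time_s: 5.95
eef_pos: [0.5156, 0.3169, 0.2754]
tool_rot: [0.75, 0.661, 0.002, 0.0]
force: [0.6, 0.3, -0.5]
opening: 0.0084
grip_force: 39.1
```

```bash
python3 - <<'E'
from h import *
s,Rm,y=status(); a=manip.snapshot("wrist")
m=manip.silhouettes("panel","wrist")
for q in m:
  ys,xs=np.nonzero(q["pixels"]); print(q["confidence"],xs.min(),xs.max(),ys.min(),ys.max())
b=manip.snapshot("scene"); cv2.imwrite("pics/s2.png",b)
for n in("scene","wrist"): 
  if n=="scene": print([(q["xyz"],q["confidence"]) for q in manip.tip_of("panel",n)])
for o in("rest_foot","footlight","dial_grip","stand"):
  for n in("scene","top"):
    if n=="top" and o=="rest_foot": manip.snapshot("top")
    print(o,n,[(np.round(q["xyz"],4),round(q["confidence"],2)) for q in manip.tip_of(o,n)])
E
```

```text
t 5.95 p [0.5156 0.3169 0.2754] tooly -7.2 tilt [ 0.0032  0.0022 -1.    ] F [ 0.6  0.3 -0.5] op 8.4 g 39.1 j [-0.82  0.2   0.27  1.52 -0.05  1.42 -0.68]
0.78 380 511 34 142
0.7 0 75 152 290
0.69 242 268 114 352
[([0.2529, 0.2932, 0.0022], 0.89), ([0.5171, 0.313, 0.1619], 0.79), ([0.7213, 0.3713, 0.0002], 0.76)]
rest_foot scene [(array([ 0.6188, -0.0369,  0.0402]), 0.96)]
rest_foot top [(array([ 0.6212, -0.0365,  0.0433]), 0.97)]
footlight scene [(array([ 0.539 , -0.0318,  0.0341]), 0.72), (array([0.4732, 0.3271, 0.0066]), 0.66)]
footlight top [(array([ 0.5357, -0.0331,  0.0326]), 0.95), (array([0.4307, 0.3397, 0.0093]), 0.54), (array([0.5565, 0.3127, 0.0085]), 0.42)]
dial_grip scene [(array([ 0.5376, -0.2417,  0.1087]), 0.65)]
dial_grip top [(array([ 0.5407, -0.2457,  0.104 ]), 0.67)]
stand scene [(array([ 0.6186, -0.0402,  0.0003]), 0.71)]
stand top [(array([ 0.618 , -0.0345,  0.005 ]), 0.78), (array([0.4687, 0.3305, 0.0102]), 0.19)]
```

Emit:
move_arm(commands=[-15,6,0,0,4,-25,10,0,0,4,-33,14,0,0,4,-33,14,0,0,4,-33,14,0,0,4,-33,14,0,0,4,-33,14,0,0,4,-33,14,0,0,4,-33,14,0,0,4,-33,14,0,0,4])

```text
time_s: 7.43
eef_pos: [0.604, -0.0027, 0.2726]
tool_rot: [0.75, 0.661, 0.0, 0.0]
force: [0.6, -0.5, -1.3]
opening: 0.0084
grip_force: 39.0
```

Emit:
move_arm(commands=[-24,10,0,0,4,-10,3,0,0,4,0,0,0,-3,4,0,0,0,0,4,0,0,0,0,4])

```text
time_s: 7.85
eef_pos: [0.6123, -0.0353, 0.2722]
tool_rot: [0.733, 0.681, 0.0, -0.0]
force: [0.3, -0.7, -0.7]
opening: 0.0082
grip_force: 39.1
```

```bash
python3 - <<'E'
from h import *
s,Rm,y=status(); a=manip.snapshot("wrist"); b=manip.snapshot("scene"); cv2.imwrite("pics/w3.png",np.hstack([cv2.resize(a,(400,300)),cv2.resize(b[110:290,150:350],(400,360))[:300]]))
cv2.imwrite("pics/w3f.png",a)
for o in("rest_foot","footlight","dial_grip","stand"):
    print(o,[(np.round(q["xyz"],4),round(q["confidence"],2)) for q in manip.tip_of(o,"wrist")])
print([(q["xyz"],q["confidence"]) for q in manip.tip_of("panel","scene")])
E
```

```text
t 7.85 p [ 0.6123 -0.0353  0.2722] tooly -4.19 tilt [-0.0002  0.0009 -1.    ] F [ 0.3 -0.7 -0.7] op 8.2 g 39.1 j [-0.4   0.24  0.5   1.5  -0.12  1.43  0.03]
rest_foot []
footlight [(array([ 0.5352, -0.0304,  0.0302]), 0.65)]
dial_grip []
stand [(array([ 0.6188, -0.0371, -0.002 ]), 0.58)]
[([0.2527, 0.2948, 0.0012], 0.87), ([0.7187, 0.3705, 0.0012], 0.76), ([0.6122, -0.0377, 0.1582], 0.65), ([0.7475, 0.2128, -0.0012], 0.56)]
```

View pics/w3f.png

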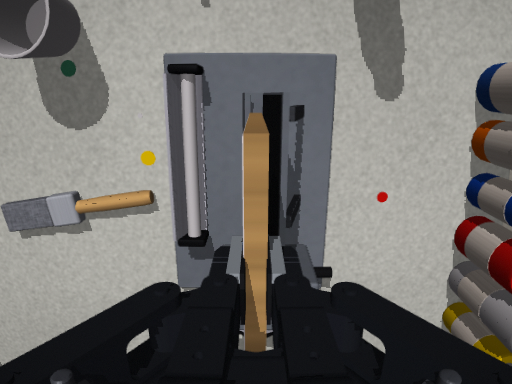

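The wrist view shows the held panel over the ledge, with the base plate's far corners at (164,54) and (336,54) and the lamp tube at columns 182–200. I'll use the corners to check the stand's pose.

```bash
python3 - <<'E'
from h import *
P=onz("wrist",[[164,54],[336,54],[178,285],[326,250]],.012)
print(P); d=P[1]-P[0]; print("len",np.linalg.norm(d),"yaw",np.degrees(np.arctan2(d[1],d[0])))
d=P[2]-P[0]; print("yawL",np.degrees(np.arctan2(d[1],d[0]))+90); d=P[3]-P[1]; print("yawR",np.degrees(np.arctan2(d[1],d[0]))+90)
for yw in(-3.5,-4.3,-5):
  c,s=np.cos(np.radians(yw)),np.sin(np.radians(yw)); A=np.array([[c,-s],[s,c]])
  print(yw,[P[i,:2]-A@np.array(v) for i,v in((0,(-.115,.12)),(1,(.085,.12)))])
a=cv2.imread("pics/w3f.png"); c=cv2.cvtColor(a,6)
for r in(75,100,150,200,240): 
  g=np.abs(np.diff(c[r].astype(int))); print(r,[(i,int(g[i])) for i in range(150,345) if g[i]>15])
E
```

```text
[[ 0.5168  0.0897  0.012 ]
 [ 0.7127  0.0752  0.012 ]
 [ 0.4925 -0.2078  0.012 ]
 [ 0.697  -0.1689  0.012 ]]
len 0.19648779790964546 yaw -4.234718347166763
yawL -4.675568834494754
yawR -3.6953509711645722
-3.5 [array([ 0.6243, -0.0371]), array([ 0.6206, -0.0394])]
-4.3 [array([ 0.6225, -0.0386]), array([ 0.619 , -0.0381])]
-5 [array([ 0.6209, -0.0398]), array([ 0.6176, -0.0369])]
75 [(165, 43), (166, 28), (180, 16), (194, 21), (201, 33), (204, 21), (335, 52), (336, 26)]
100 [(166, 52), (167, 34), (180, 26), (181, 51), (192, 18), (193, 22), (201, 22), (202, 18), (210, 28), (241, 25), (242, 25), (244, 36), (249, 16), (250, 17), (262, 76), (281, 31), (282, 29), (332, 17), (334, 77)]
150 [(169, 39), (170, 33), (183, 50), (184, 26), (194, 17), (195, 27), (197, 17), (202, 57), (203, 83), (205, 38), (241, 67), (243, 33), (268, 90), (269, 21), (279, 17), (280, 38), (281, 28), (295, 33), (302, 29), (330, 42), (331, 40)]
200 [(150, 28), (153, 40), (156, 43), (172, 45), (173, 38), (185, 36), (186, 43), (187, 18), (196, 19), (197, 25), (198, 21), (199, 23), (205, 41), (206, 41), (241, 31), (242, 56), (243, 60), (267, 63), (268, 55), (279, 19), (280, 18), (281, 30), (286, 22), (290, 26), (299, 25), (300, 52), (327, 40), (328, 30)]
240 [(175, 32), (176, 44), (177, 31), (206, 39), (211, 36), (241, 40), (242, 121), (243, 37), (267, 113), (268, 29), (273, 44), (279, 26), (280, 21), (297, 27), (324, 55), (325, 33)]
```

Emit:
move_arm(commands=[-2,1.5,10,0,4,0,0,20,0,4,0,0,20,0,4,0,0,20,0,4,0,0,15,0,4,0,0,8,0,4,0,0,4,0,4,0,0,0,0,4,0,0,0,0,4])

```text
time_s: 8.95
eef_pos: [0.6142, -0.0387, 0.1759]
tool_rot: [0.733, 0.681, 0.0, 0.0]
force: [0.2, 0.1, -0.5]
opening: 0.0084
grip_force: 39.0
```

```bash
python3 - <<'E'
from h import *
s,Rm,y=status()
th=np.radians(-4.2);A=np.array([[np.cos(th),-np.sin(th)],[np.sin(th),np.cos(th)]])
print("in stand",A.T@(s["eef_pos"][:2]-[.6205,-.038])*1000)
b=manip.snapshot("scene");print([(q["xyz"],q["confidence"]) for q in manip.tip_of("panel","scene")])
E
```

```text
t 8.95 p [ 0.6142 -0.0387  0.1759] tooly -4.2 tilt [ 0.0011 -0.0001 -1.    ] F [ 0.2  0.1 -0.5] op 8.4 g 39.0 j [-0.39  0.3   0.49  1.63 -0.15  1.25  0.06]
in stand [-6.2476 -1.1166]
[([0.2555, 0.2933, 0.004], 0.77), ([0.7237, 0.3739, -0.0013], 0.73), ([0.6146, -0.0394, 0.0633], 0.72)]
```

Emit:
move_arm(commands=[0,2,0,0,4,0,2,0,0,4,0,0,0,0,4,0,0,0,0,4])

```text
time_s: 9.38
eef_pos: [0.618, -0.0388, 0.1756]
tool_rot: [0.733, 0.681, 0.0, 0.0]
force: [0.5, -0.3, -1.4]
opening: 0.0081
grip_force: 39.1
```

Emit:
move_arm(commands=[0,1,0,0,4,0,0,0,0,4,0,0,0,0,4])

```text
time_s: 9.63
eef_pos: [0.6187, -0.0388, 0.1753]
tool_rot: [0.732, 0.681, 0.0, 0.0]
force: [0.3, 0.9, -1.5]
opening: 0.008
grip_force: 39.1
```

Emit:
move_arm(commands=[0,1,0,0,4,0,0,0,0,4,0,0,0,0,4])

```text
time_s: 9.88
eef_pos: [0.6195, -0.039, 0.1753]
tool_rot: [0.733, 0.681, -0.0, -0.0]
force: [-0.4, 0.4, -0.7]
opening: 0.0082
grip_force: 39.2
```

Emit:
move_arm(commands=[0,1,0,0,4,0,0,0,0,4,0,0,0,0,4])

```text
time_s: 10.13
eef_pos: [0.6201, -0.039, 0.1752]
tool_rot: [0.733, 0.681, -0.0, -0.001]
force: [-2.5, -0.1, 0.8]
opening: 0.0082
grip_force: 39.4
```

Emit:
move_arm(commands=[0,1,0,0,4,0,0,0,0,4,0,0,0,0,4])

```text
time_s: 10.38
eef_pos: [0.621, -0.0391, 0.1753]
tool_rot: [0.733, 0.681, -0.001, -0.001]
force: [-4.8, 0.6, 2.2]
opening: 0.0085
grip_force: 40.1
```

Emit:
move_arm(commands=[0,-4,0,0,4,0,-4,0,0,4,0,0,5,0,4,0,0,5,0,4,0,0,4,0,4,0,0,3,0,4,0,0,0,0,4,0,0,0,0,4])

```text
time_s: 11.05
eef_pos: [0.6137, -0.0385, 0.1579]
tool_rot: [0.732, 0.681, -0.0, -0.0]
force: [-1.2, -0.3, -1.0]
opening: 0.008
grip_force: 39.1
```

Emit:
move_arm(commands=[0,0,1,0,4,0,0,0,0,4,0,0,0,0,4])

```text
time_s: 11.3
eef_pos: [0.6139, -0.0385, 0.1575]
tool_rot: [0.732, 0.681, 0.0, 0.0]
force: [0.5, 0.7, -0.6]
opening: 0.0083
grip_force: 39.1
```

Emit:
move_arm(commands=[0,0,1,0,4,0,0,0,0,4,0,0,0,0,4])

```text
time_s: 11.55
eef_pos: [0.6137, -0.0385, 0.1563]
tool_rot: [0.732, 0.681, 0.0, 0.0]
force: [0.4, 0.9, -1.8]
opening: 0.0081
grip_force: 39.1
```

Emit:
move_arm(commands=[0,0,1,0,4,0,0,0,0,4,0,0,0,0,4])

```text
time_s: 11.8
eef_pos: [0.6141, -0.0386, 0.1559]
tool_rot: [0.733, 0.681, 0.0, 0.0]
force: [-0.3, -0.0, 2.1]
opening: 0.0082
grip_force: 39.5
```

Emit:
move_arm(commands=[0,1,0,0,24,0,3,0,0,24,0,4,0,0,24,0,4,0,0,24,0,4,0,0,24,0,4,0,0,24,0,4,0,0,24,0,3,0,0,24,0,0,0,0,24,0,0,0,0,24])

```text
time_s: 12.63
eef_pos: [0.6407, -0.0406, 0.1552]
tool_rot: [0.733, 0.681, -0.0, -0.0]
force: [-0.0, -0.0, -0.1]
opening: 0.0242
grip_force: 0.0
```

```bash
python3 - <<'E'
from h import *
s,Rm,y=status()
a=manip.snapshot("wrist"); b=manip.snapshot("scene"); cv2.imwrite("pics/w4.png",np.hstack([cv2.resize(a,(400,300)),cv2.resize(b[110:290,150:350],(400,360))[:300]]))
print([(q["xyz"],q["confidence"]) for q in manip.tip_of("panel","scene")])
E
```

```text
t 12.63 p [ 0.6407 -0.0406  0.1552] tooly -4.2 tilt [-0.0002 -0.0001 -1.    ] F [-0.  -0.  -0.1] op 24.2 g 0.0 j [-0.36  0.37  0.48  1.59 -0.18  1.23  0.08]
[([0.2536, 0.2908, -0.0008], 0.97), ([0.6159, -0.0388, 0.0422], 0.87), ([0.7202, 0.3729, 0.0003], 0.6), ([0.5704, -0.4896, 0.0007], 0.27)]
```

View pics/w4.png

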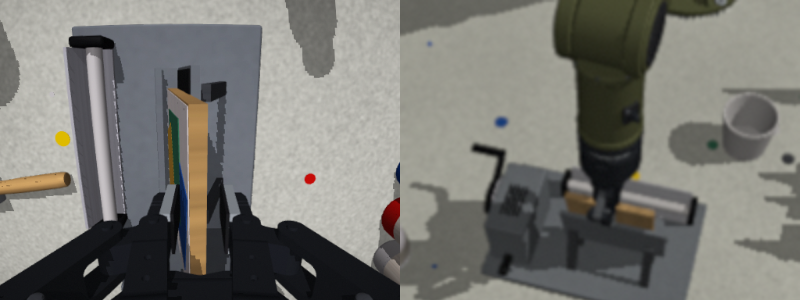

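The panel leans back with its painted side facing the footlight tube, and there is no contact force. I'll open wider and back out upward.

Emit:
move_arm(commands=[0,0,0,0,44,0,0,0,0,44,0,0,-4,0,44,0,0,-10,0,44,0,0,-15,0,44,0,0,-20,0,44,0,0,-20,0,44,0,0,-20,0,44,0,0,-10,0,44,0,0,0,0,20])

```text
time_s: 13.62
eef_pos: [0.6422, -0.0408, 0.2581]
tool_rot: [0.733, 0.681, 0.002, 0.002]
force: [-0.4, 0.4, 0.8]
opening: 0.0331
grip_force: 0.0
```

```bash
python3 - <<'E'
from h import *
s,Rm,y=status()
a=manip.snapshot("wrist"); b=manip.snapshot("scene");manip.snapshot("top"); cv2.imwrite("pics/w5.png",np.hstack([cv2.resize(a,(400,300)),cv2.resize(b[110:290,150:350],(400,360))[:300]]))
print([(q["xyz"],q["confidence"]) for q in manip.tip_of("panel","scene")])
for c in("scene","top","wrist"): print(c,[(q["xyz"],q["confidence"]) for q in manip.tip_of("dial_grip",c)])
th=np.radians(-4.2);A=np.array([[np.cos(th),-np.sin(th)],[np.sin(th),np.cos(th)]])
for q in((-.064,-.213),(-.058,-.213),(-.066,-.219)): print(q,A@np.array(q)+[.6205,-.038])
for yy in (-64,): rel([*(A@np.array([-.066,-.219])+[.6205,-.038]),.14])
E
```

```text
t 13.62 p [ 0.6422 -0.0408  0.2581] tooly -4.2 tilt [ 0.0059  0.0003 -1.    ] F [-0.4  0.4  0.8] op 33.1 g 0.0 j [-0.37  0.31  0.5   1.45 -0.15  1.41  0.06]
[([0.7214, 0.3719, 0.0021], 0.77), ([0.6135, -0.0412, 0.0399], 0.66), ([0.2546, 0.2923, 0.0011], 0.64), ([0.6812, -0.3756, -0.0017], 0.46)]
scene [([0.5388, -0.2403, 0.106], 0.53)]
top [([0.4959, 0.3254, 0.0001], 0.75), ([0.538, -0.2427, 0.1041], 0.5), ([0.5743, -0.4833, -0.0008], 0.24)]
wrist []
(-0.064, -0.213) [ 0.5411 -0.2457]
(-0.058, -0.213) [ 0.5471 -0.2462]
(-0.066, -0.219) [ 0.5386 -0.2516]
toolshift mm [-218.   -85.5  113.2]
```

View pics/w5.png

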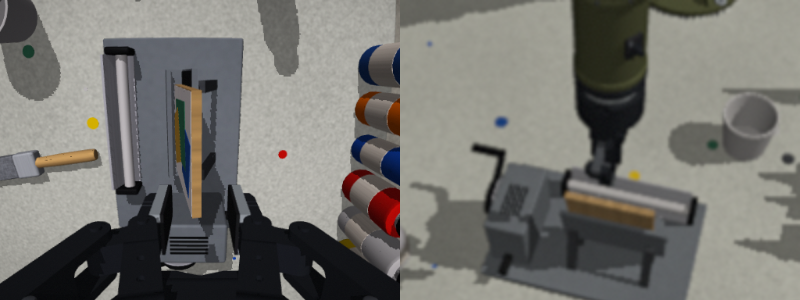

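The panel now stands free on the ledge, leaning on the rest, in the middle. Next is the dial grip, lever at about (480,150)–(500,175) in the right half of the view.

Emit:
move_arm(commands=[-15,-6,0,0,0,-30,-11,0,0,0,-35,-13,0,0,0,-35,-13,0,0,0,-35,-13,0,0,0,-35,-14,0,0,0,-23,-9,0,0,0,-10,-4,0,0,0,0,0,0,0,0,0,0,0,0,0])

```text
time_s: 14.8
eef_pos: [0.5419, -0.2515, 0.2542]
tool_rot: [0.733, 0.681, 0.0, -0.0]
force: [0.5, 1.4, 0.2]
opening: 0.0002
grip_force: 0.0
```

```bash
python3 - <<'E'
from h import *
s,Rm,y=status(); rel([.5403,-.2515,.125])
a=manip.snapshot("wrist"); b=manip.snapshot("scene");cv2.imwrite("pics/w6.png",np.hstack([cv2.resize(a,(400,300)),cv2.resize(b[110:290,150:350],(400,360))[:300]]))
for c in("scene","wrist"): print(c,[(q["xyz"],q["confidence"]) for q in manip.tip_of("dial_grip",c)])
E
```

```text
t 14.8 p [ 0.5419 -0.2515  0.2542] tooly -4.23 tilt [ 0.0003  0.0011 -1.    ] F [0.5 1.4 0.2] op 0.2 g 0.0 j [-0.14  0.22  0.62  1.58 -0.13  1.39  0.42]
toolshift mm [ -0.3  -1.6 129.2]
scene [([0.5387, -0.2404, 0.1083], 0.63), ([0.7476, 0.2116, -0.0009], 0.43)]
wrist [([0.5398, -0.2465, 0.11], 0.9)]
```

View pics/w6.png

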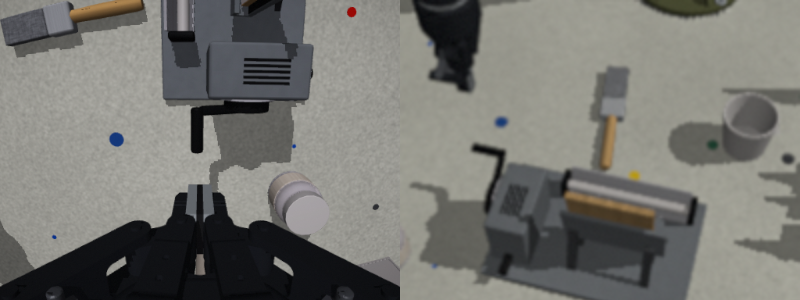

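Emit:
move_arm(commands=[0,-2,15,0,0,0,0,25,0,0,0,0,30,0,0,0,0,30,0,0,0,0,20,0,0,0,0,10,0,0,0,0,4,0,0,0,0,0,0,0,0,0,0,0,0])

```text
time_s: 15.75
eef_pos: [0.541, -0.2517, 0.1215]
tool_rot: [0.732, 0.681, 0.0, 0.001]
force: [0.3, 0.9, 0.5]
opening: 0.0006
grip_force: 0.0
```

Emit:
move_arm(commands=[0,0,5,0,0,0,0,5,0,0,0,0,5,0,0,0,0,5,0,0,0,0,5,0,0,0,0,5,0,0,0,0,0,0,0,0,0,0,0,0])

```text
time_s: 16.42
eef_pos: [0.5391, -0.2525, 0.0914]
tool_rot: [0.733, 0.68, -0.0, -0.0]
force: [-5.0, 0.5, 7.3]
opening: 0.0002
grip_force: 3.7
```

```bash
python3 - <<'E'
from h import *
s,Rm,y=status()
manip.snapshot("scene"); print([(q["xyz"],q["confidence"]) for q in manip.tip_of("dial_grip","scene")])
E
```

```text
t 16.42 p [ 0.5391 -0.2525  0.0914] tooly -4.24 tilt [-0.0009  0.     -1.    ] F [-5.   0.5  7.3] op 0.2 g 3.7 j [-0.1   0.35  0.59  1.77 -0.22  1.09  0.49]
[([0.5323, -0.2388, 0.0864], 0.59)]
```

Emit:
move_arm(commands=[0,0,5,0,0,0,0,5,0,0,0,1,5,0,0,0,1,5,0,0,0,1,5,0,0,0,1,5,0,0,0,1,4,0,0,0,1,4,0,0,0,0,0,0,0,0,0,0,0,0])

```text
time_s: 17.35
eef_pos: [0.5479, -0.2531, 0.0543]
tool_rot: [0.733, 0.681, 0.001, 0.002]
force: [-0.1, 0.0, 6.5]
opening: -0.0001
grip_force: 3.2
```

```bash
python3 - <<'E'
from h import *
s,Rm,y=status()
b=manip.snapshot("scene"); print([(q["xyz"],q["confidence"]) for q in manip.tip_of("dial_grip","scene")])
a=manip.snapshot("wrist"); cv2.imwrite("pics/w7.png",np.hstack([cv2.resize(a,(400,300)),cv2.resize(b[110:290,150:350],(400,360))[:300]]))
E
```

```text
t 17.35 p [ 0.5479 -0.2531  0.0543] tooly -4.19 tilt [ 0.0044 -0.0015 -1.    ] F [-0.1  0.   6.5] op -0.1 g 3.2 j [-0.08  0.41  0.57  1.78 -0.26  1.02  0.51]
[([0.5393, -0.2399, 0.0493], 0.52)]
```

View pics/w7.png

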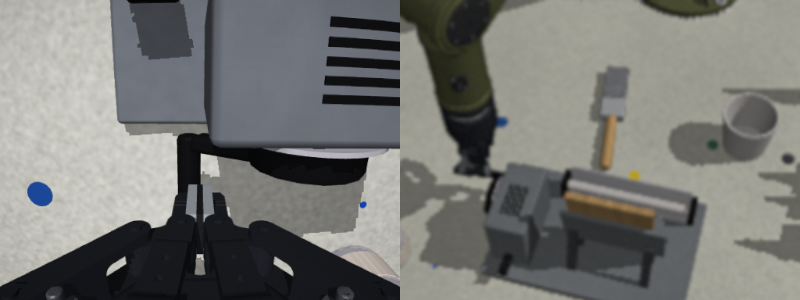

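The fingers sit on the bar and the lever is almost at the third click. The lamp is off. I'll press 4–5 mm more.

Emit:
move_arm(commands=[0,0,2,0,0,0,0,2,0,0,0,0,0,0,0,0,0,0,0,0])

```text
time_s: 17.83
eef_pos: [0.5493, -0.2532, 0.0512]
tool_rot: [0.732, 0.681, 0.002, 0.003]
force: [2.0, -0.8, 6.7]
opening: 0.0001
grip_force: 3.7
```

Emit:
move_arm(commands=[0,0,1,0,0,0,0,0,0,0,0,0,0,0,0])

```text
time_s: 18.08
eef_pos: [0.5496, -0.2532, 0.0505]
tool_rot: [0.732, 0.681, 0.002, 0.003]
force: [2.1, -0.6, 8.1]
opening: 0.0001
grip_force: 4.1
```

```bash
python3 - <<'E'
from h import *
s,Rm,y=status()
b=manip.snapshot("scene"); print([(q["xyz"],q["confidence"]) for q in manip.tip_of("dial_grip","scene")])
a=manip.snapshot("wrist");t=manip.snapshot("top")
o=cv2.imread("pics/s0.png"); o2=cv2.imread("pics/t0.png")
f=lambda i,r:cv2.resize(i[r[0]:r[1],r[2]:r[3]],(400,300))
for n,i,j in(("s",o,b),("t",o2,t)):
  d=np.abs(i.astype(int)-j).sum(2)
r=(170,270,185,318); q=(130,205,200,300)
cv2.imwrite("pics/w8.png",np.vstack([np.hstack([f(o,r),f(b,r)]),np.hstack([f(a,(0,384,0,512)),f(t,q)])]))
E
```

```text
t 18.08 p [ 0.5496 -0.2532  0.0505] tooly -4.18 tilt [ 0.0079 -0.0021 -1.    ] F [ 2.1 -0.6  8.1] op 0.1 g 4.1 j [-0.08  0.41  0.57  1.79 -0.26  1.01  0.52]
[([0.5431, -0.2429, 0.0465], 0.51)]
```

View pics/w8.png

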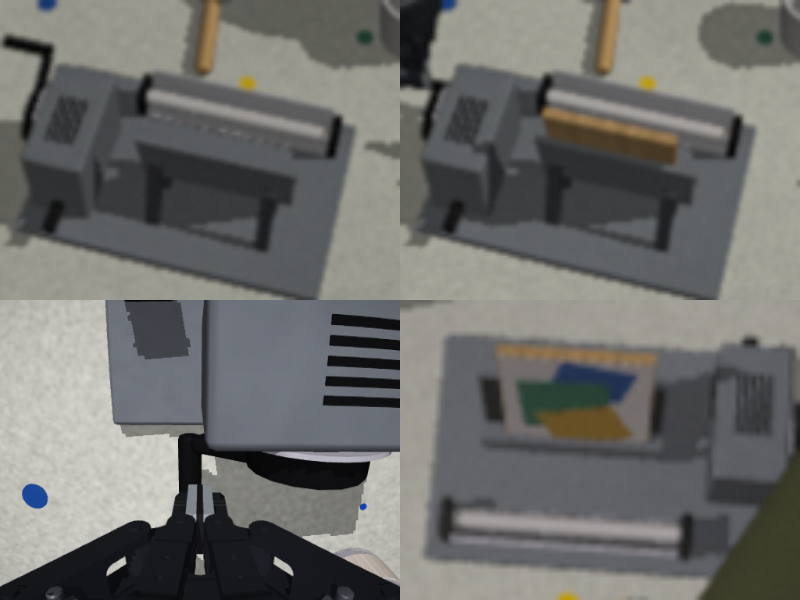

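Emit:
move_arm(commands=[0,0,1,0,0,0,0,0,0,0,0,0,0,0,0])

```text
time_s: 18.53
eef_pos: [0.5499, -0.2533, 0.0498]
tool_rot: [0.732, 0.681, 0.002, 0.004]
force: [1.1, -0.0, 9.9]
opening: -0.0002
grip_force: 4.9
```

Emit:
move_arm(commands=[0,0,1,0,0,0,0,0,0,0,0,0,0,0,0])

```text
time_s: 18.78
eef_pos: [0.5503, -0.2533, 0.0492]
tool_rot: [0.732, 0.681, 0.003, 0.004]
force: [2.6, -0.1, 11.1]
opening: -0.0002
grip_force: 5.6
```

```bash
python3 - <<'E'
from h import *
s,Rm,y=status()
b=manip.snapshot("scene"); t=manip.snapshot("top"); print([(q["xyz"],q["confidence"]) for q in manip.tip_of("dial_grip","scene")])
th=np.radians(-4.2);A=np.array([[np.cos(th),-np.sin(th)],[np.sin(th),np.cos(th)]])
P=[[*(A@np.array([-.085,v])+[.6205,-.038]),.042] for v in(-.04,-.02,0,.02,.04)]
for n,i,j in(("scene","s0",b),("top","t0",t)):
  u=proj(n,P).round().astype(int); o=cv2.imread(f"pics/{i}.png")
  print(n,u.tolist(),[[im[y-2:y+3,x].max(0).tolist() for x,y in u] for im in(o,j)])
E
```

```text
t 18.78 p [ 0.5503 -0.2533  0.0492] tooly -4.17 tilt [ 0.0093 -0.0022 -1.    ] F [ 2.6 -0.1 11.1] op -0.2 g 5.6 j [-0.08  0.42  0.57  1.79 -0.26  1.01  0.52]
[([0.5427, -0.2412, 0.044], 0.39)]
scene [[250, 203], [256, 205], [263, 206], [269, 207], [275, 209]] [[[150, 153, 156], [148, 151, 154], [149, 152, 155], [150, 153, 156], [149, 152, 155]], [[157, 161, 164], [156, 159, 162], [158, 160, 163], [158, 161, 164], [156, 160, 162]]]
top [[253, 186], [247, 186], [241, 185], [235, 185], [229, 185]] [[[146, 145, 150], [144, 144, 148], [145, 145, 149], [145, 144, 150], [144, 144, 148]], [[161, 160, 166], [158, 159, 163], [160, 160, 165], [161, 160, 165], [159, 159, 165]]]
```

Emit:
move_arm(commands=[0,0,0,0,0,0,0,0,0,0,0,0,0,0,0,0,0,0,0,0,0,0,0,0,0,0,0,0,0,0])

```text
time_s: 19.43
eef_pos: [0.5503, -0.2533, 0.0492]
tool_rot: [0.732, 0.681, 0.003, 0.004]
force: [1.6, 1.0, 10.9]
opening: 0.0
grip_force: 5.6
```

```bash
python3 - <<'E'
from h import *
status(); b=manip.snapshot("scene"); t=manip.snapshot("top")
for n in ("w5","w6","w7"):
  im=cv2.imread(f"pics/{n}.png"); print(n,im[186:198,400+226].max(0),im[186:198,400+250].max(0))
print(cv2.imread("pics/s2.png")[203:209,263].max(0), b[203:209,263].max(0))
print("panel",[(q["xyz"],q["confidence"]) for c in("scene","top") for q in manip.tip_of("panel",c)])
print("low",[(q["xyz"],q["confidence"]) for q in manip.tip_of("panel_low1","top")])
E
```

```text
t 19.43 p [ 0.5503 -0.2533  0.0492] tooly -4.17 tilt [ 0.0093 -0.0022 -1.    ] F [ 1.6  1.  10.9] op 0.0 g 5.6 j [-0.08  0.41  0.57  1.79 -0.26  1.01  0.52]
w5 [156 159 162] [129 131 133]
w6 [151 155 158] [126 128 129]
w7 [156 159 162] [129 131 133]
[106 109 112] [157 160 163]
panel [([0.7199, 0.3711, 0.0012], 0.97), ([0.2531, 0.2942, -0.0001], 0.74), ([0.6806, -0.3738, -0.0016], 0.66), ([0.6159, -0.04, 0.0408], 0.65), ([0.718, 0.3708, -0.0037], 0.97), ([0.2546, 0.2935, 0.0047], 0.69), ([0.6134, -0.043, 0.0423], 0.63)]
low [([0.5589, 0.3088, 0.0081], 0.74), ([0.6193, -0.0368, 0.0405], 0.7), ([0.4266, 0.3358, 0.0086], 0.62), ([0.469, 0.3326, 0.0118], 0.49)]
```

Emit:
move_arm(commands=[0,0,1,0,0,0,0,0,0,0,0,0,0,0,0])

```text
time_s: 19.93
eef_pos: [0.5506, -0.2534, 0.0486]
tool_rot: [0.732, 0.681, 0.003, 0.004]
force: [1.6, 1.2, 13.5]
opening: 0.0001
grip_force: 6.6
```

Emit:
move_arm(commands=[0,0,1,0,0,0,0,0,0,0,0,0,0,0,0,0,0,0,0,0])

```text
time_s: 20.27
eef_pos: [0.5509, -0.2534, 0.0481]
tool_rot: [0.732, 0.681, 0.003, 0.004]
force: [1.8, 0.6, 15.1]
opening: 0.0
grip_force: 7.7
```

The force is now 15 N, more than any click can resist. Together with the grip height this puts the lever past the third click, close to the stop. The arm is steady, so I'll hand it in.

```bash
python3 -c "
from h import *
status(); print(manip.job_done())"
```

```text
t 20.27 p [ 0.5509 -0.2534  0.0481] tooly -4.17 tilt [ 0.0105 -0.0023 -0.9999] F [ 1.8  0.6 15.1] op 0.0 g 7.7 j [-0.08  0.42  0.57  1.79 -0.26  1.    0.52]
the job is handed in; nothing more can be done
None
```

I handed the job in at 20.3 s with the tallest panel standing mid-ledge, leaning back with its painted side to the footlight, and the dial held down at about 15 N; the cameras never showed the lamp lit, so I judged the third click from force and grip height.

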